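# Pack out the glue press and hold the bar down on the relief

## Robot

A 6-joint arm with a two-finger parallel gripper is mounted at the origin on the work surface. World frame = base frame: x ahead of the robot, y to its left, z up, the work surface at z = 0. Lengths are in m, angles in rad, forces in N, time in s.
With the tool pointing down it reaches from about 0.325 to 0.75 m from the base axis. Payload 7.6 kg.
Tool frame: the origin (TCP) lies at the very end of the fingers, on their centre line; the grasp point (between the pads) lies manip.grip_depth behind it (manip.grip_depth is the distance from the TCP to the grasp point, in m); z points along the fingers, y is the line along which they close (so a half turn about z gives the same grasp; the last joint's range is limited). The gripper opens to 85 mm and grips with 20 to 120 N. Pads are 22 mm wide; open, the fingers measure 114 mm over their backs; the gripper's body (76 mm by 85 mm) begins 54 mm behind the grasp point. The pads swing forward as they close: fully open they stand 13 mm farther back than shut.
Start: joints at [1.091, 0.052, 1.401, -0, 1.689, -0.07], TCP at [0.209, 0.482, 0.231] pointing down, gripper open.
Joint ranges: [-2.9, 2.9], [-0.91, 2.17], [0.12, 2.37], [-1.06, 4.2], [0.26, 2.73], [-2.93, 2.93]. Speed limits (rad/s): [2.57, 2.57, 3.01, 3.14, 3.14, 3.14].

## Interface

Orientations are given as a unit quaternion [w, x, y, z].
In Python, from cell import manip gives the robot as it stands.
- The arm moves only by the tool send_rows, never from a script. Its argument "series" is text: rows parted by semicolons, each of 7 numbers parted by spaces: the finger opening in mm, from 0 to 85.4, then the shift along the tool's x, y, z in mm, then the turn, a rotation vector about the tool's x, y, z in degrees. In form: gripper tx ty tz wx wy wz; .... A call has 1 to 20 rows; each row is the pose to reach, as a shift and turn from the pose commanded when the call began, along the tool's axes at that moment; what a row does not reach only later rows make up. A row lasts 1/12 s, in which the tool goes at most 41.7 mm and 7.16 degrees, less where a joint would pass 70% of its speed; a pose out of reach is approached as far as the arm can. A call with a gripper value outside its range is refused whole. The fingers move at their own pace and stop on an object; "squeeze" is the grip in N (left out, the last holds). Time passes only in rows, so rows that repeat a pose let the fingers close. It gives the time, the measured TCP pose, the force, the opening and the grip force at its end, in the units of the state.
- manip.observe(): the state, without advancing time (a new reading comes with each control period).
- manip.camera(name): name is "side" or "top" or "wrist"; returns the picture (480x640x3 uint8, red, green, blue); there is no depth.
- manip.get_calibration(name): a dict with "vfov" (degrees; the focal length in pixels is half the picture's height over the tangent of half this angle, whatever the lens; pixels are square), "cx", "cy" (the principal point, pixels), "k1" (the pictures are not rectified: a ray, as slopes to the right and down, at radius r is drawn at 1 + k1 r^2 times it, then the intrinsics apply), "R" (3x3) and "t" (3): a world point X has camera coordinates R X + t. Camera axes: x right, y down, z forward; pixel columns grow to the right and rows downward; lengths in m; the calibration is good to about 2 mm. A picture is of the moment at which its call begins: read the wrist's pose just before it. get_calibration takes no time and is no camera call; for the wrist camera it gives the pose at the moment of the call.
- manip.close_job(): hands the job in; it is judged then, once.
The state is a dict: "time": time; "joint_positions": joint angles; "qvel": joint speeds; "joint_torque": joint torques, N m; "tool_pos": TCP position; "ee_rot": TCP orientation; "force": force on the tool from outside, world axes, zero at the start; "ft_torque": the same for the moment, N m; "finger_gap": opening from 0.0 (shut) to 1.0 (fully open); "finger_force": force on a finger pad.
Only numpy, scipy, OpenCV 4.12 (cv2) and the standard library are available. Lean on these libraries where they do the work, as an engineer would, in place of code of your own. Each camera call takes 0.05 s, during which the arm holds its last target. There are 200 camera calls.

## Task

The sculpted relief in the press is freshly glued to its backing and must be kept under pressure, but the press bar stops short of it. Lay wooden packing slips flat, one on top of another and running the same way as the bar, on the flat boss in the middle of the relief, using only as many as it takes for the bar to bite on the stack before it reaches its stop (the spare slips stay where they lie), then swing the bar down onto the stack and finish while still pressing its free end down firmly, holding the stack tight. Leave the other things on the table alone.

Things in the scene. Friction and masses are not known exactly. Their poses are not given: they have to be found in the camera images.
- bar (a joint): angle of the wooden press bar about its hinge: 0 = level, against its end stop (goes no lower); grows as it swings up; about 1.5 = upright, open. Stiff hinge: the bar stays at any angle where it is left and takes 1 to 5 N at the free end to move. Bar 36 mm wide, 18 mm thick, about 0.25 kg, its free end 237 mm from the hinge axis.
- press: plywood board 190 x 310 x 18 mm fixed to the table, with two dark steel hinge posts at its +y end (tops 103 mm above the table). Origin on the table, straight below the centre of the boss; z up, y towards the hinge.
- press_hinge (a point): the hinge axis, half-way through the bar's width and thickness, 85 mm above the table, 160 mm from the press origin along its y. Same axes as the press: the hinge line is x; the level bar points along -y from here, and the standing bar swings down towards -y.
- foot (a point): lowest point (bar level) of the rounded black rubber foot under the bar, radius 10 mm, 36 mm wide, 160 mm from the hinge. With the bar level at its stop this point is 58 mm above the table, straight over the boss's centre; from there it rises 1.6 mm for each 0.01 rad of the bar.
- bar_end (a point): point on the bar's upper face (on top when the bar is level; facing away from the relief when it stands), on its centre line, 215 mm from the hinge, 22 mm short of the free end, 9 mm off the bar's mid-plane: the place to push
- boss (a point): centre of the flat top of the boss, a plain rectangle (46 mm along x, 82 mm along y, 8 mm proud) in the middle of the dark grey relief, a rigid 150 x 170 mm panel fixed in the press. z up, y to the hinge. The ornament round it stays 3 mm or more below its top. Its height above the table differs from job to job, 37 to 53 mm.
- slip0_center (a point): centre of a loose light-wood packing slip, one of four alike, flat bar 70 mm (its x) x 32 mm (its y) x 12 mm (z), 20 g, lying flat on a grey mat (2 mm thick, 260 x 240 mm) on the table beside the press, its underside 2 mm above the table
- slip1_center (a point): centre of a loose light-wood packing slip, one of four alike, flat bar 70 mm (its x) x 32 mm (its y) x 12 mm (z), 20 g, lying flat on a grey mat (2 mm thick, 260 x 240 mm) on the table beside the press, its underside 2 mm above the table
- slip2_center (a point): centre of a loose light-wood packing slip, one of four alike, flat bar 70 mm (its x) x 32 mm (its y) x 12 mm (z), 20 g, lying flat on a grey mat (2 mm thick, 260 x 240 mm) on the table beside the press, its underside 2 mm above the table
- slip3_center (a point): centre of a loose light-wood packing slip, one of four alike, flat bar 70 mm (its x) x 32 mm (its y) x 12 mm (z), 20 g, lying flat on a grey mat (2 mm thick, 260 x 240 mm) on the table beside the press, its underside 2 mm above the table
- stamp: bystander, leave alone: small turned wooden stamp, 24 mm across, 28 mm high, standing on the mat among the slips; origin at the centre of its underside
- jar: bystander, leave alone: glass jar with a black lid, 54 mm across, 55 mm high, on the far side; origin at the centre of its underside
- glue: bystander, leave alone: white glue bottle, 44 mm across, 120 mm high, on the far side; origin at the centre of its underside
- eraser: bystander, leave alone: white eraser block 55 x 30 x 16 mm, to the left of the press; origin at the centre of its underside
- loop_tool: bystander, leave alone: brush 160 mm long lying beyond the mat, on the right
- tumbler: bystander, leave alone: white cup, 70 mm across, 85 mm high, on the far side; origin at the centre of its underside
- sand_block: bystander, leave alone: cork sanding block 90 x 60 x 28 mm, to the left of the press; origin at the centre of its underside
Things that resemble listed ones, but are neither listed nor needed, are in the scene too. What is shaped like the part that bears slip1_center but green or purple is not meant.

How it is judged:
By the outcome, as a careful person would: the job done as asked, in the order asked, and still so for the second after the job is handed in, while the arm keeps its last pose, push and grip.
It also fails if it takes over 72 s, if anything falls off the work surface, if the arm or the gripper's body presses on something with over 40 N, if the wrist force passes 120 N, or if a joint passes its speed limit or range.

## Working session

There is one attempt and no reset: what is moved stays moved. The work goes in short steps, Python scripts to look and compute and a tool call to move; the robot and the scene stay as the last step left them, time stands still between calls to the robot, and variables do not carry over. Pictures are saved under pics/ and viewed, at most 10 in all, crops included, and the job is handed in when it is done.

Besides the shell and the picture viewer there is one more tool, called after ">>>" as name(argument=value, ...) on one line, values as JSON. send_rows: Moves the arm, as the interface text tells. Its arguments: {"type":"object","properties":{"series":{"type":"string"},"squeeze":{"type":"number"}},"required":["series"]}

```bash
mkdir -p pics; ls; cat > h.py <<'E'
import numpy as np,cv2
from cell import manip
def snap(n,f):
    c=manip.get_calibration(n); im=manip.camera(n); cv2.imwrite('pics/'+f,im[:,:,::-1]); return c,im
def K(c):
    f=240/np.tan(np.radians(c['vfov'])/2); return np.array([[f,0,c['cx']],[0,f,c['cy']],[0,0,1.]])
def ray(c,u,v):
    # drawn slope = s*(1+k1 r^2)
    p=np.linalg.inv(K(c))@[u,v,1]; d=p[:2]; s=d.copy()
    for _ in range(30): s=d/(1+c['k1']*(s@s))
    R=np.array(c['R']);t=np.array(c['t'])
    return -R.T@t, R.T@np.array([s[0],s[1],1])
def atz(c,u,v,z):
    o,d=ray(c,u,v); return o+d*(z-o[2])/d[2]
def proj(c,X):
    p=np.array(c['R'])@np.array(X)+np.array(c['t']); s=p[:2]/p[2]; s=s*(1+c['k1']*(s@s)); return (K(c)@[s[0],s[1],1])[:2]
E
python3 - <<'E'
from h import *
print(manip.observe(), manip.grip_depth)
for n in('top','side'): 
    c,_=snap(n,n+'0.png'); print(n,c, proj(c,[.5,0,0]))
E
```

```text
pics
{'time': 0.0, 'joint_positions': array([ 1.09073016e+00,  5.28508683e-02,  1.40175021e+00,  2.58376878e-05,
        1.68861267e+00, -7.02904791e-02]), 'qvel': array([ 0.00069567, -0.00122595, -0.00019969, -0.00078379, -0.00064264,
        0.00083382]), 'joint_torque': array([-1.71273517e-03, -3.81669509e+01, -3.60181940e+01, -1.82585914e-04,
        6.25755129e-03,  2.02586214e-06]), 'tool_pos': array([0.20898552, 0.48127258, 0.23045219]), 'ee_rot': array([-2.32587792e-04,  2.03455805e-01,  9.79083795e-01, -7.76562991e-04]), 'force': array([0.01383945, 0.02839445, 0.02695059]), 'ft_torque': array([ 0.03076795, -0.00263262, -0.01044258]), 'finger_force': 0.0, 'finger_gap': 1.002456112828033} 0.0187
top {'vfov': 54.08238463916032, 'cx': 314.842204875747, 'cy': 237.7124651710625, 'k1': -0.12833734526843518, 'R': array([[ 0.02029826, -0.99955307,  0.02194649],
       [-0.99466711, -0.02240946, -0.10067355],
       [ 0.10112037, -0.01978596, -0.99467743]]), 't': array([-0.02812586,  0.56300874,  1.12858225])} [307.67693743 263.88965679]
side {'vfov': 55.77431761893516, 'cx': 316.38741101657604, 'cy': 237.39485464129697, 'k1': -0.09309511198428275, 'R': array([[ 0.90260962, -0.43018151, -0.0154837 ],
       [-0.28523261, -0.57076264, -0.76998206],
       [ 0.32239453,  0.69940967, -0.63787764]]), 't': array([-0.50836056,  0.23508124,  0.897233  ])} [291.96357278 276.97629503]
```

View pics/top0.png

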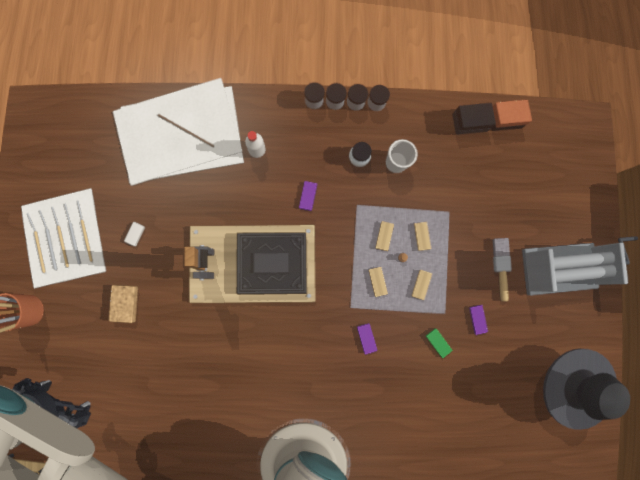

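View pics/side0.png

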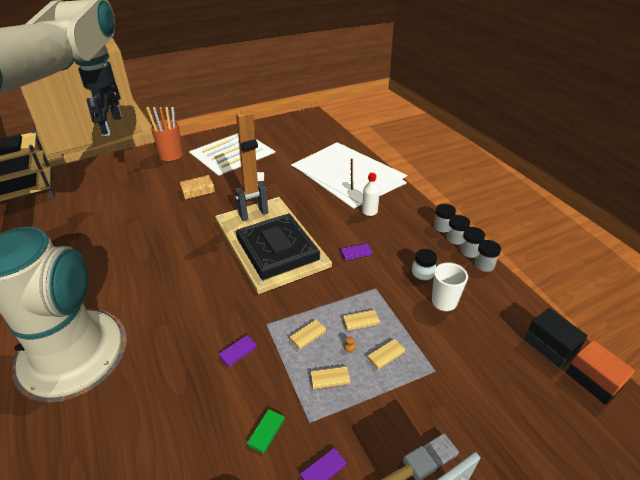

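The top view shows the press at about (252,264) with its hinge to the left (+y) and the bar upright. The four light slips are at (385,236), (423,236), (378,282) and (423,285), with the stamp at (403,257). The side view agrees. Next I'll measure by segmentation.

```bash
cat > m.py <<'E'
from h import *
def rects(c,im,z,lo,hi,roi,amin,n=9):
    hsv=cv2.cvtColor(im,cv2.COLOR_RGB2HSV); m=cv2.inRange(hsv,lo,hi); k=np.zeros_like(m); x0,y0,x1,y1=roi; k[y0:y1,x0:x1]=m[y0:y1,x0:x1]
    cs,_=cv2.findContours(k,cv2.RETR_EXTERNAL,cv2.CHAIN_APPROX_NONE); out=[]
    for q in sorted(cs,key=cv2.contourArea,reverse=True)[:n]:
        if cv2.contourArea(q)<amin: continue
        P=np.array([atz(c,u,v,z)[:2]*1000 for u,v in q[:,0]],np.float32)
        r=cv2.minAreaRect(P); b=cv2.boxPoints(r); e=b[1]-b[0]; g=b[2]-b[1]; l=e if np.hypot(*e)>np.hypot(*g) else g
        out.append((np.round(r[0],1),np.round(sorted(r[1]),1),round(np.degrees(np.arctan2(l[1],l[0]))%180,1),np.round(q[:,0].mean(0))))
    return out
E
python3 - <<'E'
from m import *
c=manip.get_calibration('top'); im=cv2.imread('pics/top0.png')[:,:,::-1].copy()
hsv=cv2.cvtColor(im,cv2.COLOR_RGB2HSV)
for p in [(385,236),(423,285),(225,290),(403,257),(270,262),(250,262),(370,220)]: print(p,hsv[p[1],p[0]])
print('slips');[print(r) for r in rects(c,im,.013,(10,70,120),(35,180,255),(352,206,450,312),60)]
print('board');[print(r) for r in rects(c,im,.018,(10,60,110),(35,200,255),(180,215,330,310),200)]
print('relief');[print(r) for r in rects(c,im,.035,(0,0,0),(179,255,75),(225,225,312,300),500)]
E
```

```text
(385, 236) [ 19  92 191]
(423, 285) [ 19  94 193]
(225, 290) [ 18  88 156]
(403, 257) [ 15 128 159]
(270, 262) [10  9 82]
(250, 262) [ 7 35 66]
(370, 220) [165  14 146]
slips
(array([ 453.6, -285.3]), array([32.6, 69.9]), np.float32(162.9), array([421., 285.]))
(array([ 574. , -190.4]), array([32.6, 70.2]), np.float32(167.4), array([384., 236.]))
(array([ 459.2, -174.4]), array([32.2, 69.2]), np.float32(14.8), array([377., 281.]))
(array([ 576. , -287.2]), array([33.3, 69.3]), np.float32(9.0), array([422., 236.]))
board
(array([501.8, 134.3]), array([223.8, 380.7]), np.float32(89.2), array([258., 261.]))
relief
(array([503.8,  88.9]), array([131.7, 154.3]), np.float32(91.3), array([269., 255.]))
```

```bash
cat >> h.py <<'E'
from scipy.spatial.transform import Rotation as Ro
def go(p,yaw,s=None):
    s=s or manip.observe(); q=s['ee_rot']; R=Ro.from_quat([q[1],q[2],q[3],q[0]])
    y=np.array([np.cos(np.radians(yaw)),np.sin(np.radians(yaw)),0]); z=np.array([0,0,-1.])
    T=Ro.from_matrix(np.c_[np.cross(y,z),y,z]); 
    print('shift',np.round(R.inv().apply(np.array(p)-s['tool_pos'])*1000,1),'turn',np.round(np.degrees((R.inv()*T).as_rotvec()),2))
E
python3 - <<'E'
from h import *
c=manip.get_calibration('top')
for u,v in [(190,226),(315,226),(316,301),(190,302)]: print(np.round(atz(c,u,v,.018)*1000,0))
w=manip.get_calibration('wrist'); s=manip.observe(); q=s['ee_rot']; R=Ro.from_quat([q[1],q[2],q[3],q[0]])
R0=np.array(w['R']); cam=-R0.T@np.array(w['t']); print('cam in tool',R.inv().apply(cam-s['tool_pos']),'axes',(R0@R.as_matrix()).round(2),w['vfov'])
go([.42,0,.30],0)
E
```

```text
[587. 296.  18.]
[594. -16.  18.]
[408. -22.  18.]
[398. 288.  18.]
cam in tool [ 0.07211752  0.00082444 -0.14349619] axes [[ 0.    1.   -0.  ]
 [-0.96 -0.   -0.28]
 [-0.28  0.    0.96]] 71.03002992304668
shift [-385.3 -357.5  -69. ] turn [-8.000e-02  4.000e-02  6.652e+01]
```

>>> send_rows(series="85 -385 -357 -69 0 0 66.5; 85 -385 -357 -69 0 0 66.5; 85 -385 -357 -69 0 0 66.5; 85 -385 -357 -69 0 0 66.5; 85 -385 -357 -69 0 0 66.5; 85 -385 -357 -69 0 0 66.5; 85 -385 -357 -69 0 0 66.5; 85 -385 -357 -69 0 0 66.5; 85 -385 -357 -69 0 0 66.5; 85 -385 -357 -69 0 0 66.5; 85 -385 -357 -69 0 0 66.5; 85 -385 -357 -69 0 0 66.5; 85 -385 -357 -69 0 0 66.5; 85 -385 -357 -69 0 0 66.5; 85 -385 -357 -69 0 0 66.5; 85 -385 -357 -69 0 0 66.5; 85 -385 -357 -69 0 0 66.5; 85 -385 -357 -69 0 0 66.5")

```text
time: 1.6
tool_pos: [0.4197, 0.0017, 0.3002]
ee_rot: [-0.0, 0.706, 0.708, 0.0]
force: [-0.7, 0.4, -0.1]
finger_gap: 0.995
finger_force: 0.0
```

>>> send_rows(series="85 60 77 50 0 0 0; 85 60 77 50 0 0 0; 85 60 77 50 0 0 0; 85 60 77 50 0 0 0; 85 60 77 50 0 0 0")

```text
time: 2.02
tool_pos: [0.4966, 0.0621, 0.249]
ee_rot: [-0.001, 0.706, 0.708, -0.001]
force: [-0.4, -0.7, 0.6]
finger_gap: 0.993
finger_force: 0.0
```

```bash
python3 - <<'E'
from h import *
import pickle
s=manip.observe(); c,im=snap('wrist','w1.png'); pickle.dump(c,open('w1.pkl','wb'))
print(s['tool_pos'],s['time'],s['joint_positions'].round(2))
E
```

```text
[0.49660049 0.06205075 0.24900316] 2.0167 [ 0.05 -0.02  1.44 -0.    1.73  0.05]
```

View pics/w1.png

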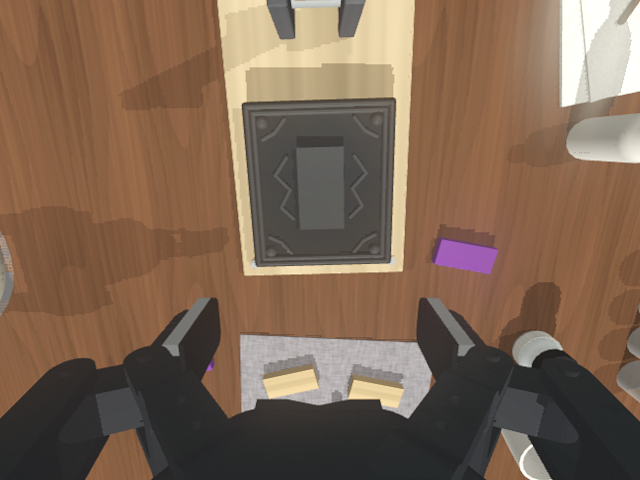

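The wrist view shows the relief panel clearly, with the boss top at about (296..345, 148..230). The hinge posts are at (280,20) and (350,20), and two slips are visible at (290,380) and (376,390). Next I'll get the boss centre and yaw.

```bash
python3 - <<'E'
from m import *
import pickle
c=pickle.load(open('w1.pkl','rb')); im=cv2.imread('pics/w1.png')[:,:,::-1].copy()
g=cv2.cvtColor(im,cv2.COLOR_RGB2GRAY); print(g[190,288:356]); print(g[130:240,320])
P=cv2.cornerSubPix(g,np.array([[[296,148]],[[343,148]],[[345,229]],[[300,230]]],np.float32),(4,4),(-1,-1),(3,50,.01))[:,0]
print(P)
for z in(.037,.045,.053):
    W=np.array([atz(c,u,v,z)[:2]*1000 for u,v in P]); d=(W[0]+W[1]-W[2]-W[3])/2; e=(W[1]+W[2]-W[0]-W[3])/2
    print(z,W.mean(0).round(1),np.hypot(*d).round(1),np.hypot(*e).round(1),np.degrees(np.arctan2(d[1],d[0])),np.degrees(np.arctan2(e[1],e[0])))
# board corners near end and relief
for u,v,z in[(245,275,.018),(402,271,.018)]: print(atz(c,u,v,z)*1000)
go([.459,-.174,.10],-75.2)
E
```

```text
[87 96 97 85 72 69 65 66 64 66 85 95 94 95 94 95 93 94 94 94 94 95 94 93
 94 94 93 94 93 94 93 94 93 95 94 95 93 94 94 93 95 94 95 95 95 94 95 95
 95 95 94 94 94 94 96 90 77 70 71 72 72 72 72 79 88 95 93 80]
[79 79 81 79 78 78 68 62 64 64 64 63 62 61 61 62 58 92 98 98 98 98 97 97
 97 97 97 97 98 97 96 96 95 95 96 96 96 95 96 95 96 96 95 94 96 96 94 95
 94 94 94 94 94 94 93 95 94 93 94 95 93 94 94 95 94 94 95 95 93 93 93 93
 93 92 93 93 93 93 94 92 93 92 92 94 93 94 93 94 92 94 93 93 93 93 94 93
 93 92 93 77 72 73 72 72 73 72 74 74 73 73]
[[295.93408 147.04234]
 [342.9338  145.68225]
 [343.82773 228.17072]
 [299.3984  229.01523]]
0.037 [498.7  88.7] 86.2 48.1 91.84058760824573 1.5680622515883054
0.045 [498.6  89.7] 84.3 47.0 91.84058760824573 1.5680622515883083
0.053 [498.6  90.7] 82.3 45.9 91.84058760824567 1.5680622515882792
[409.00091749 -16.71173843  18.        ]
[596.22688732 -10.79024351  18.        ]
shift [-235.3  -38.   150.4] turn [-2.000e-02  3.000e-02  7.532e+01]
```

>>> send_rows(series="85 -235 -38 0 0 0 20; 85 -235 -38 0 0 0 40; 85 -235 -38 0 0 0 60; 85 -235 -38 60 0 0 75.3; 85 -235 -38 120 0 0 75.3; 85 -235 -38 150 0 0 75.3; 60 -235 -38 150 0 0 75.3; 60 -235 -38 150 0 0 75.3; 60 -235 -38 150 0 0 75.3; 60 -235 -38 150 0 0 75.3; 60 -235 -38 150 0 0 75.3; 60 -235 -38 150 0 0 75.3")

```text
time: 3.07
tool_pos: [0.459, -0.1748, 0.1019]
ee_rot: [0.001, 0.992, 0.127, 0.001]
force: [0.1, 0.5, 0.6]
finger_gap: 0.704
finger_force: 0.0
```

```bash
python3 - <<'E'
from m import *
s=manip.observe(); c,im=snap('wrist','w2.png')
print(s['tool_pos'],s['finger_gap'],s['joint_positions'].round(2))
[print(r) for r in rects(c,im,.0135,(10,70,110),(35,180,255),(0,0,640,480),400)]
print(proj(c,[.459,-.174,.014]))
go([.459,-.174,.003],-75.2)
E
```

```text
[ 0.45902229 -0.17482038  0.10185196] 0.7035009772364774 [-0.44  0.04  1.68 -0.    1.42  0.88]
(array([410.3, -32. ]), array([160.6, 389.5]), np.float32(178.3), array([139., 175.]))
(array([ 455.8, -376.6]), array([ 98.4, 286.9]), np.float32(29.5), array([597., 288.]))
(array([ 576., -284.]), array([36.8, 69.7]), np.float32(9.0), array([526., 118.]))
(array([ 574.3, -189.5]), array([32.1, 70.6]), np.float32(167.5), array([389.,  81.]))
(array([ 459.8, -173.9]), array([31.9, 70.7]), np.float32(14.6), array([318., 243.]))
(array([ 454.7, -282.6]), array([37.2, 69.8]), np.float32(162.8), array([460., 284.]))
(array([242.7, -87.7]), array([ 34.8, 102.9]), np.float32(158.9), array([159., 448.]))
(array([ 381.4, -184.8]), array([28.4, 93.8]), np.float32(87.5), array([308., 335.]))
(array([ 314.6, -357.1]), array([ 27.7, 102.7]), np.float32(50.2), array([482., 448.]))
[318.3038204  247.15083254]
shift [-0.1 -0.9 98.8] turn [ 0.1  -0.11 -0.02]
```

View pics/w2.png

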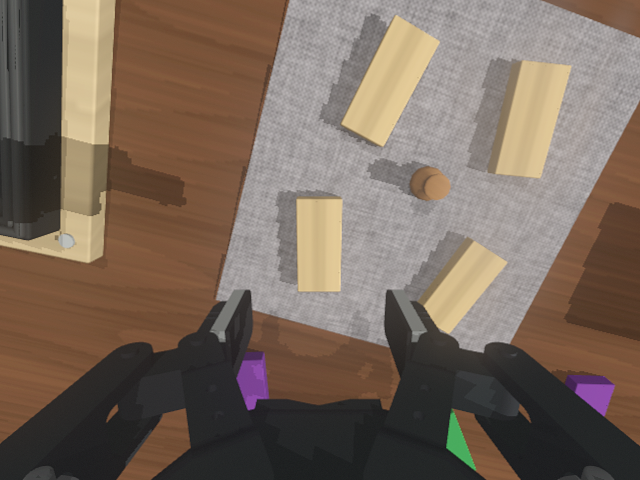

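>>> send_rows(series="60 0 -1 40 0 0 0; 55 0 -1 75 0 0 0; 52 0 -1 92 0 0 0; 50 0 -1 98 0 0 0; 50 0 -1 98 0 0 0; 50 0 -1 98 0 0 0")

```text
time: 3.62
tool_pos: [0.4597, -0.1737, 0.0039]
ee_rot: [0.001, 0.992, 0.129, 0.001]
force: [0.1, 0.4, 2.1]
finger_gap: 0.586
finger_force: 0.0
```

```bash
python3 - <<'E'
from h import *
s=manip.observe();print(s['tool_pos'],s['finger_gap'],s['force'])
go([.4595,-.174,.003],-75.3)
E
```

```text
[ 0.4597225  -0.17374946  0.00393303] 0.5860992588828775 [0.11531575 0.3650725  2.07883567]
shift [-0.3  0.2  0.9] turn [ 0.09 -0.11  0.08]
```

>>> send_rows(series="25 0 0 0 0 0 0; 25 0 0 0 0 0 0; 25 0 0 0 0 0 0; 25 0 0 0 0 0 0; 25 0 0 0 0 0 0; 25 0 0 0 0 0 0; 25 0 0 0 0 0 0; 25 0 0 0 0 0 0", squeeze=30)

```text
time: 4.28
tool_pos: [0.4603, -0.1739, 0.0045]
ee_rot: [0.001, 0.992, 0.128, 0.002]
force: [-1.0, 0.8, 7.5]
finger_gap: 0.364
finger_force: 30.9
```

>>> send_rows(series="25 0 0 -10 0 0 0; 25 0 0 -40 0 0 0; 25 0 0 -80 0 0 0; 25 0 0 -120 0 0 0; 25 0 0 -120 0 0 0; 25 0 0 -120 0 0 0")

```text
time: 4.78
tool_pos: [0.4604, -0.174, 0.1261]
ee_rot: [0.002, 0.992, 0.128, 0.003]
force: [-0.4, -0.6, -1.7]
finger_gap: 0.359
finger_force: 30.1
```

```bash
python3 - <<'E'
from h import *
s=manip.observe();print(s['tool_pos'],s['finger_gap'],s['force'],s['finger_force'])
c,im=snap('wrist','w3.png')
go([.4985,.090,.120],1.7)
E
```

```text
[ 0.4603905  -0.17397776  0.12612866] 0.3594635477342479 [-0.36737578 -0.63575038 -1.74497937] 30.137182474136353
shift [ 105.  -244.8    3.5] turn [ 1.600e-01 -4.000e-02 -7.697e+01]
```

View pics/w3.png

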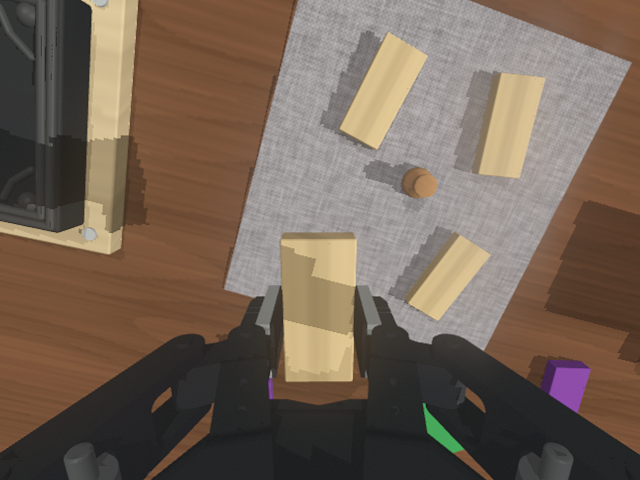

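>>> send_rows(series="25 20 -40 0 0 0 -7; 25 35 -80 0 0 0 -14; 25 52 -120 0 0 0 -21; 25 70 -160 0 0 0 -28; 25 90 -210 0 0 0 -35; 25 105 -245 0 0 0 -42; 25 105 -245 0 0 0 -49; 25 105 -245 0 0 0 -56; 25 105 -245 0 0 0 -63; 25 105 -245 0 0 0 -70; 25 105 -245 0 0 0 -77; 25 105 -245 20 0 0 -77; 25 105 -245 30 0 0 -77; 25 105 -245 40 0 0 -77; 25 105 -245 40 0 0 -77; 25 105 -245 40 0 0 -77")

```text
time: 6.17
tool_pos: [0.4975, 0.0903, 0.0814]
ee_rot: [-0.001, 0.697, 0.717, -0.001]
force: [0.2, -0.1, -0.3]
finger_gap: 0.357
finger_force: 30.1
```

```bash
python3 - <<'E'
from h import *
s=manip.observe();print(s['tool_pos'],s['finger_gap'],s['force'],s['finger_force'])
c,im=snap('wrist','w4.png')
go([.4985,.090,.060],1.7)
E
```

```text
[0.49751514 0.09025324 0.08135376] 0.35679336254384864 [ 0.15884732 -0.07559574 -0.28350897] 30.13981819152832
shift [-0.3  0.4 22.3] turn [-0.03 -0.    0.  ]
```

View pics/w4.png

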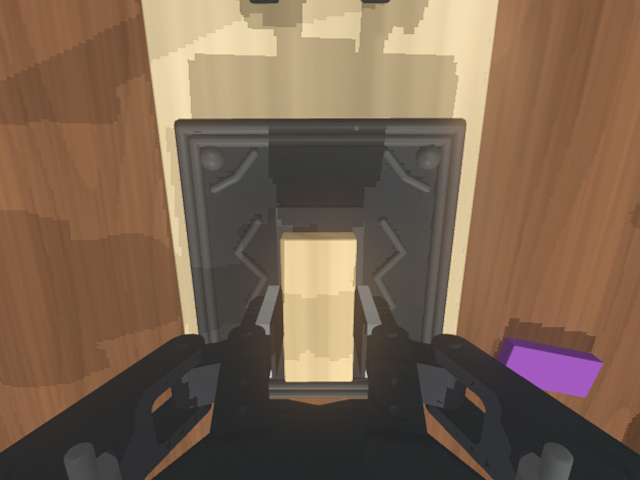

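>>> send_rows(series="25 0 0 8 0 0 0; 25 0 0 16 0 0 0; 25 0 0 23 0 0 0; 25 0 0 23 0 0 0; 25 0 0 23 0 0 0; 25 0 0 23 0 0 0")

```text
time: 6.72
tool_pos: [0.4983, 0.0904, 0.0594]
ee_rot: [0.0, 0.696, 0.718, 0.0]
force: [-0.4, -0.0, 0.1]
finger_gap: 0.368
finger_force: 30.1
```

>>> send_rows(series="25 0 0 1 0 0 0; 25 0 0 2 0 0 0; 25 0 0 2 0 0 0; 25 0 0 2 0 0 0")

```text
time: 7.05
tool_pos: [0.4982, 0.0904, 0.0574]
ee_rot: [0.0, 0.696, 0.718, 0.0]
force: [-0.3, -0.2, -0.6]
finger_gap: 0.368
finger_force: 30.1
```

>>> send_rows(series="25 0 0 1 0 0 0; 25 0 0 1.5 0 0 0; 25 0 0 1.5 0 0 0; 25 0 0 1.5 0 0 0")

```text
time: 7.38
tool_pos: [0.4981, 0.0904, 0.0558]
ee_rot: [-0.0, 0.696, 0.718, 0.0]
force: [-0.3, 1.0, -0.2]
finger_gap: 0.363
finger_force: 30.1
```

>>> send_rows(series="25 0 0 1 0 0 0; 25 0 0 1.5 0 0 0; 25 0 0 1.5 0 0 0; 25 0 0 1.5 0 0 0")

```text
time: 7.72
tool_pos: [0.4983, 0.0904, 0.0554]
ee_rot: [0.0, 0.696, 0.718, 0.0]
force: [-4.6, -1.1, 7.6]
finger_gap: 0.365
finger_force: 31.0
```

>>> send_rows(series="25 0 0 1 0 0 0; 25 0 0 1.5 0 0 0; 25 0 0 1.5 0 0 0; 25 0 0 1.5 0 0 0")

```text
time: 8.05
tool_pos: [0.4984, 0.0904, 0.0553]
ee_rot: [0.0, 0.696, 0.718, 0.0]
force: [-10.6, -1.6, 17.9]
finger_gap: 0.366
finger_force: 32.1
```

>>> send_rows(series="25 0 0 1 0 0 0; 25 0 0 1.5 0 0 0; 25 0 0 1.5 0 0 0; 25 0 0 1.5 0 0 0")

```text
time: 8.38
tool_pos: [0.4984, 0.0904, 0.0553]
ee_rot: [0.0, 0.696, 0.718, 0.0]
force: [-16.8, -1.4, 29.1]
finger_gap: 0.36
finger_force: 33.3
```

>>> send_rows(series="25 0 0 -2 0 0 0; 25 0 0 -3.5 0 0 0; 25 0 0 -3.5 0 0 0; 25 0 0 -3.5 0 0 0", squeeze=20)

```text
time: 8.72
tool_pos: [0.4985, 0.0904, 0.0554]
ee_rot: [0.0, 0.696, 0.718, 0.0]
force: [-2.5, -1.0, 5.9]
finger_gap: 0.363
finger_force: 30.8
```

>>> send_rows(series="34 0 0 0 0 0 0; 38 0 0 -0.5 0 0 0; 42 0 0 -1 0 0 0; 46 0 0 -1 0 0 0; 50 0 0 -1 0 0 0; 50 0 0 -1 0 0 0; 50 0 0 -20 0 0 0; 50 0 0 -50 0 0 0; 50 0 0 -90 0 0 0; 50 0 0 -90 0 0 0")

```text
time: 9.55
tool_pos: [0.5015, 0.0907, 0.153]
ee_rot: [0.004, 0.696, 0.718, 0.005]
force: [1.5, 0.8, 1.0]
finger_gap: 0.588
finger_force: 0.0
```

```bash
python3 - <<'E'
from m import *
s=manip.observe();print(s['tool_pos'],s['finger_gap'],s['force'])
c,im=snap('wrist','w5.png'); x,y=proj(c,[.4985,.09,.065]); print(x,y)
[print(r) for r in rects(c,im,.0645,(10,70,110),(35,180,255),(int(x)-60,int(y)-90,int(x)+60,int(y)+90),400)]
o=manip.get_calibration('top'); snap('top','t5.png')
E
```

```text
[0.50153114 0.09073113 0.15296848] 0.5878661463476832 [1.52665002 0.83789984 1.00102151]
312.1394242848269 249.28141843352165
(array([498.6,  90.9]), array([32.7, 72.4]), np.float32(92.0), array([312., 245.]))
```

View pics/w5.png

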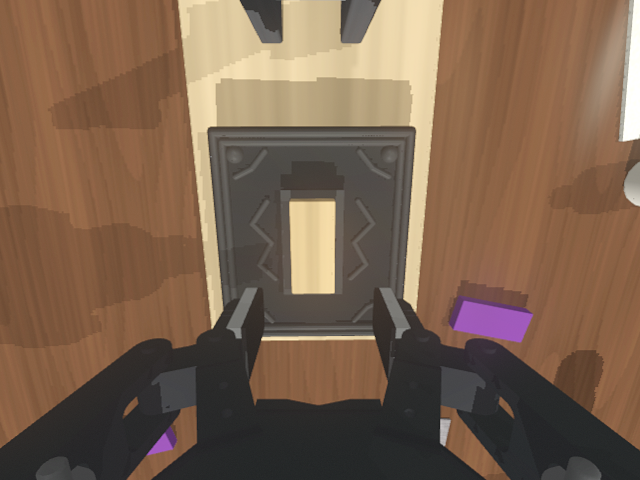

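The slip lies flat at (312,245), inside the boss and parallel to it. The measured centre is (498.6, 90.9) and the yaw 92°. The contact height puts the boss at about 53 mm, so one slip is enough. Next I'll locate the upright bar.

```bash
python3 - <<'E'
from h import *
c=manip.get_calibration('top'); d=manip.get_calibration('side')
O=np.array([.4986,.0903,0]); a=np.radians(1.75); px=np.array([np.cos(a),np.sin(a),0]); py=np.array([-np.sin(a),np.cos(a),0])
H=O+.16*py+[0,0,.085]; print('hinge',H)
for th in(1.4,1.45,1.5,1.55,1.6):
    u=-np.cos(th)*py+np.array([0,0,np.sin(th)]); n=np.sin(th)*py+np.array([0,0,np.cos(th)])
    print(th,[proj(k,H+.237*u+x*px+y*n).round(0).tolist() for k in(c,d) for x in(-.018,.018) for y in(-.009,.009)])
A=cv2.imread('pics/top0.png')[225:300,170:245]; B=cv2.imread('pics/side0.png')[95:170,215:290]
cv2.imwrite('pics/z.png',np.hstack([cv2.resize(x,None,fx=5,fy=5,interpolation=2) for x in(A,B)]))
go(H+.0*py+[0,0,.325],1.75); go(H+.06*py+[0,0,.325],1.75)
E
```

```text
hinge [0.49371384 0.25022537 0.085     ]
1.4 [[200.0, 266.0], [190.0, 266.0], [200.0, 246.0], [190.0, 246.0], [240.0, 119.0], [237.0, 115.0], [255.0, 116.0], [252.0, 112.0]]
1.45 [[193.0, 266.0], [183.0, 266.0], [193.0, 246.0], [183.0, 246.0], [238.0, 117.0], [235.0, 113.0], [253.0, 113.0], [250.0, 109.0]]
1.5 [[187.0, 266.0], [177.0, 266.0], [187.0, 246.0], [177.0, 246.0], [236.0, 114.0], [233.0, 111.0], [251.0, 111.0], [248.0, 107.0]]
1.55 [[180.0, 266.0], [170.0, 266.0], [180.0, 246.0], [171.0, 246.0], [234.0, 112.0], [232.0, 109.0], [249.0, 108.0], [246.0, 105.0]]
1.6 [[174.0, 266.0], [164.0, 266.0], [174.0, 246.0], [164.0, 246.0], [232.0, 110.0], [230.0, 107.0], [247.0, 106.0], [245.0, 104.0]]
shift [ 160.     0.5 -263.2] turn [ 0.24 -0.02 -0.03]
shift [ 220.     0.4 -263.2] turn [ 0.24 -0.02 -0.03]
```

View pics/z.png

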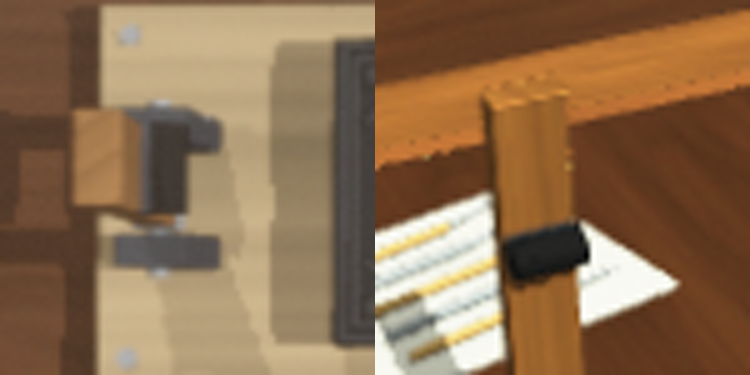

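The bar end is at top pixels (185–198, 246–266) and side (237,115), which gives a bar angle of about 1.44 rad. I'll go over the bar and come down behind it with the fingers shut.

>>> send_rows(series="0 0 0 -40 0 0 0; 0 0 0 -80 0 0 0; 0 0 0 -120 0 0 0; 0 0 0 -160 0 0 0; 0 0 0 -200 0 0 0; 0 0 0 -240 0 0 0; 0 0 0 -262 0 0 0; 0 20 0 -262 0 0 0; 0 60 0 -262 0 0 0; 0 100 0 -262 0 0 0; 0 140 0 -262 0 0 0; 0 180 0 -262 0 0 0; 0 200 0 -262 0 0 0; 0 200 0 -262 0 0 0; 0 200 0 -262 0 0 0")

```text
time: 10.9
tool_pos: [0.4921, 0.2912, 0.4045]
ee_rot: [-0.001, 0.696, 0.718, -0.002]
force: [0.2, -0.6, -0.0]
finger_gap: 0.004
finger_force: 0.0
```

```bash
cat >> h.py <<'E'
def pf():
    s=manip.observe(); H=np.array([.49371384,.25022537,.085]); a=np.radians(1.75); d=(s['tool_pos']-H)*1000
    print('press-frame from hinge x,y,z',np.round([d[0]*np.cos(a)+d[1]*np.sin(a),-d[0]*np.sin(a)+d[1]*np.cos(a),d[2]],1),'F',s['force'].round(1),s['time'],s['finger_gap'].round(2),s['joint_positions'].round(2))
    go(s['tool_pos'],1.75)
E
python3 -c "
from h import *
pf()"
```

```text
Traceback (most recent call last):
  File "h.py", line 25, in pf
    print('press-frame from hinge x,y,z',np.round([d[0]*np.cos(a)+d[1]*np.sin(a),-d[0]*np.sin(a)+d[1]*np.cos(a),d[2]],1),'F',s['force'].round(1),s['time'],s['finger_gap'].round(2),s['joint_positions'].round(2))
                                                                                                                                                           ^^^^^^^^^^^^^^^^^^^^^
AttributeError: 'float' object has no attribute 'round'
```

>>> send_rows(series="0 0 0 40 0 0 0; 0 0 0 80 0 0 0; 0 0 0 114 0 0 0; 0 0 0 114 0 0 0; 0 0 0 114 0 0 0")

```text
time: 11.32
tool_pos: [0.4918, 0.2888, 0.2914]
ee_rot: [-0.001, 0.697, 0.717, -0.002]
force: [1.1, 1.1, 1.7]
finger_gap: -0.002
finger_force: 0.0
```

```bash
sed -i "s/s\['finger_gap'\].round(2)/round(float(s['finger_gap']),2)/" h.py
python3 -c "
from h import *
pf()"
```

```text
press-frame from hinge x,y,z [ -0.7  38.6 206.4] F [1.1 1.1 1.7] 11.3167 -0.0 [ 0.47  0.18  1.14 -0.    1.82  0.44]
shift [0. 0. 0.] turn [-0.23  0.11 -0.12]
```

>>> send_rows(series="0 -25 0 0 0 0 0; 0 -46 0 0 0 0 0; 0 -58 0 0 0 0 0; 0 -71 0 1 0 0 0; 0 -83 0 3 0 0 0; 0 -96 0 7 0 0 0; 0 -106 0 11 0 0 0; 0 -115 0 15 0 0 0; 0 -125 0 20 0 0 0; 0 -134 0 24 0 0 0; 0 -143 0 30 0 0 0; 0 -151 0 36 0 0 0; 0 -160 0 42 0 0 0; 0 -168 0 49 0 0 0; 0 -176 0 56 0 0 0; 0 -183 0 64 0 0 0; 0 -190 0 72 0 0 0; 0 -196 0 80 0 0 0; 0 -202 0 88 0 0 0; 0 -208 0 97 0 0 0")

```text
time: 12.98
tool_pos: [0.4984, 0.0818, 0.1951]
ee_rot: [0.0, 0.696, 0.718, 0.0]
force: [-0.1, 0.2, 1.6]
finger_gap: 0.002
finger_force: 0.7
```

```bash
python3 -c "
from h import *
pf(); snap('side','s6.png')"
```

```text
press-frame from hinge x,y,z [  -0.4 -168.5  110.1] F [-0.1  0.2  1.6] 12.9833 0.0 [0.09 0.01 1.52 0.   1.62 0.06]
shift [0. 0. 0.] turn [ 0.01 -0.   -0.03]
```

View pics/s6.png

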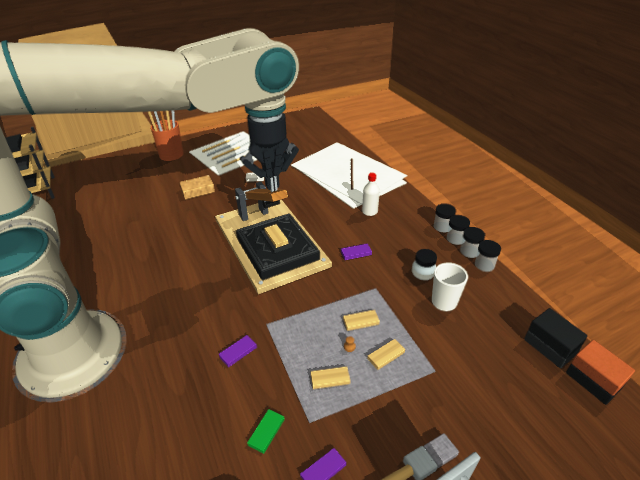

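The bar, at about (275,193), follows the fingers and the slip hasn't moved. Carrying on down.

>>> send_rows(series="0 -6 0 9 0 0 0; 0 -13 0 19 0 0 0; 0 -18 0 29 0 0 0; 0 -23 0 39 0 0 0; 0 -28 0 49 0 0 0; 0 -32 0 58 0 0 0; 0 -35 0 67 0 0 0; 0 -38 0 75 0 0 0; 0 -40 0 80 0 0 0; 0 -42 0 84 0 0 0; 0 -42 0 84 0 0 0; 0 -42 0 84 0 0 0")

```text
time: 14.03
tool_pos: [0.4997, 0.0402, 0.1118]
ee_rot: [0.0, 0.696, 0.718, -0.0]
force: [0.2, -0.4, -0.1]
finger_gap: 0.001
finger_force: 0.0
```

>>> send_rows(series="0 0 0 2 0 0 0; 0 0 0 4 0 0 0; 0 0 0 4 0 0 0; 0 0 0 4 0 0 0")

```text
time: 14.37
tool_pos: [0.4997, 0.0405, 0.1078]
ee_rot: [-0.0, 0.696, 0.718, 0.0]
force: [0.8, -0.4, 0.7]
finger_gap: 0.001
finger_force: 0.0
```

```bash
python3 -c "
from h import *
pf()"
```

```text
press-frame from hinge x,y,z [  -0.5 -209.9   22.8] F [ 0.8 -0.4  0.7] 14.3667 0.0 [ 0.01  0.06  1.64  0.    1.44 -0.02]
shift [0. 0. 0.] turn [ 0.   -0.   -0.02]
```

>>> send_rows(series="0 0 0 2 0 0 0; 0 0 0 3 0 0 0; 0 0 0 3 0 0 0; 0 0 0 3 0 0 0")

```text
time: 14.7
tool_pos: [0.4996, 0.0404, 0.1046]
ee_rot: [-0.0, 0.696, 0.718, -0.0]
force: [0.8, -0.2, 0.8]
finger_gap: -0.001
finger_force: 0.0
```

>>> send_rows(series="0 0 0 1 0 0 0; 0 0 0 2 0 0 0; 0 0 0 2 0 0 0; 0 0 0 2 0 0 0")

```text
time: 15.03
tool_pos: [0.4997, 0.0403, 0.1031]
ee_rot: [0.0, 0.696, 0.718, 0.0]
force: [-2.8, -0.9, 3.2]
finger_gap: 0.002
finger_force: 1.9
```

>>> send_rows(series="0 0 0 1 0 0 0; 0 0 0 2 0 0 0; 0 0 0 2 0 0 0; 0 0 0 2 0 0 0")

```text
time: 15.37
tool_pos: [0.4998, 0.0403, 0.1028]
ee_rot: [0.0, 0.696, 0.718, 0.0]
force: [-7.5, -1.1, 15.0]
finger_gap: 0.001
finger_force: 7.5
```

>>> send_rows(series="0 0 0 1 0 0 0; 0 0 0 2 0 0 0; 0 0 0 2 0 0 0; 0 0 0 2 0 0 0; 0 0 0 2 0 0 0; 0 0 0 2 0 0 0")

```text
time: 15.87
tool_pos: [0.4999, 0.0403, 0.1026]
ee_rot: [0.001, 0.696, 0.718, 0.0]
force: [-14.9, -1.4, 27.3]
finger_gap: 0.001
finger_force: 13.2
```

```bash
python3 -c "
from h import *
pf(); snap('side','s7.png')
a=cv2.imread('pics/s7.png')[130:300,190:350]; cv2.imwrite('pics/s7z.png',cv2.resize(a,None,fx=3.5,fy=3.5,interpolation=2)); pf()"
```

```text
press-frame from hinge x,y,z [-2.00e-01 -2.10e+02  1.76e+01] F [-14.9  -1.4  27.3] 15.8667 0.0 [ 0.01  0.07  1.65 -0.    1.43 -0.02]
shift [0. 0. 0.] turn [ 0.09  0.02 -0.03]
press-frame from hinge x,y,z [-2.00e-01 -2.10e+02  1.76e+01] F [-14.2  -1.3  26.5] 15.9167 0.0 [ 0.01  0.07  1.65 -0.    1.43 -0.02]
shift [0. 0. 0.] turn [ 0.09  0.02 -0.02]
```

View pics/s7z.png

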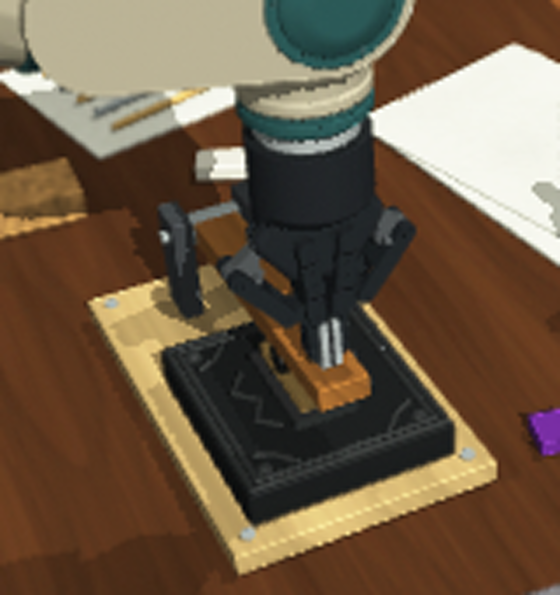

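The bar is down on the slip, with its foot on the stack at crop (278,355). The fingers press the free end at (330,355) with about 27 N, and the bar rests near 0.04 rad, above its stop. Handing in.

```bash
python3 -c "
from h import *
print(manip.close_job())"
```

```text
the job is handed in; nothing more can be done
None
```

Done: one slip was enough (boss about 53 mm high), and I handed the job in with the bar biting it about 0.04 rad above its stop and the fingers pressing its free end down with about 27 N.

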